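# Load the coating tester and start the test

### The job

First take the brass reference disc off the stage and put it in the bowl. Then lay every primed sample plate that is on the bench flat on the stage, white side up, each on a rubber pad of its own, centred between the stop rods, move the probe from its wooden stand into the terminal opening of the tester, pushed fully home, and only then flip the toggle over to start the test. Leave the plates centred and the other things on the bench where they are.

Things in the scene. Friction and masses are not known exactly. Their poses are not given: they have to be found in the camera images.
- stage: Fixed aluminium plate, 96 (x) by 262 (y) mm, 10 mm thick, on the bench; origin at the centre of its underside. Along its y axis lie four square black rubber pads (44 x 44 mm, tops 12 mm above the bench, centres 58 mm apart) with five round steel stop rods between and beside them. Each rod is 9 mm thick and runs 41 mm along the stage's x axis; its top is 19.5 mm above the bench. The clear gap between neighbouring rods is 49 mm; along x the pads are open on both sides.
- pad1 (a point): Centre of the top face of rubber pad 1 (first counting along the stage's +y), 12 mm above the bench; axes as the stage.
- pad2 (a point): Centre of the top face of rubber pad 2 (number 2 counting along the stage's +y), 12 mm above the bench; axes as the stage.
- pad3 (a point): Centre of the top face of rubber pad 3 (number 3 counting along the stage's +y), 12 mm above the bench; axes as the stage.
- pad4 (a point): Centre of the top face of rubber pad 4 (last counting along the stage's +y), 12 mm above the bench; axes as the stage.
- sample1: Loose primed sample plate: plywood, 44 x 44 mm, 12 mm thick, white upper face, 40 g; origin at the centre of its underside, x and y parallel to its edges, z up. Three or four of the four identical plates are there; the absent ones read None.
- sample2: Loose primed sample plate: plywood, 44 x 44 mm, 12 mm thick, white upper face, 40 g; origin at the centre of its underside, x and y parallel to its edges, z up. Three or four of the four identical plates are there; the absent ones read None.
- sample3: Loose primed sample plate: plywood, 44 x 44 mm, 12 mm thick, white upper face, 40 g; origin at the centre of its underside, x and y parallel to its edges, z up. Three or four of the four identical plates are there; the absent ones read None.
- sample4: Loose primed sample plate: plywood, 44 x 44 mm, 12 mm thick, white upper face, 40 g; origin at the centre of its underside, x and y parallel to its edges, z up. Three or four of the four identical plates are there; the absent ones read None.
- ref_disc: Loose brass reference disc, 44 mm across, 12.5 mm thick, 90 g; it starts lying on pad 2 of the stage. Origin at the centre of its underside.
- bowl: Fixed grey speckled bowl, about 148 mm across at the rim and 60 mm high, flat inside floor about 74 mm across and 6 mm above the bench; origin at the centre of its underside.
- probe: Loose test probe that starts upright in the wooden stand; 40 g. Its origin is at the tip of its pin (the lowest point), z points up along it. From the tip: round-ended steel pin 6 mm thick and 30 mm long, grey collar 22 mm across from 30 to 34 mm, black round handle 16 mm thick from 34 to 90 mm. Standing in the stand its collar rests on the stand's top and its tip is 10 mm above the bench.
- probe_stand: Fixed wooden block, 56 x 56 mm, 40 mm high, with an 11 mm hole (36 mm deep) in the middle of its top; origin at the centre of its underside.
- tester: Fixed grey tester case, 96 (x) by 156 (y) mm, 46 mm high; origin at the centre of its underside, front (with a black display) at its -x. Its top has the round terminal opening at y = -42 mm and the toggle at y = +46 mm.
- terminal (a point): Mouth of the terminal opening, in the plane of the tester's top, 46 mm above the bench: a vertical round hole 9.5 mm across and 36 mm deep with a 2 mm chamfer and a brass rim. The probe is fully home when its collar rests on the tester's top, its tip 30 mm below this point.
- toggle (a joint): Angle of the toggle on the tester, rad: 0 = off, leaning to the tester's -x (front); 1.0 = on, leaning to its +x (back). It turns about the tester's y axis, stays where it is left and takes about 1 N at its tip to push over.
- toggle_tip (a point): Centre of the black ball (26 mm across) at the tip of the toggle's 10 mm rod. It lies 50 mm from the hinge, which runs along the tester's y axis 68 mm above the bench over x = 0 of the tester; at the start the ball is about 24 mm in front of the hinge and 112 mm above the bench, and it swings over the top (118 mm) to as far behind. The toggle's housing is 70 (x) by 50 (y) mm and its top is 71 mm above the bench (a round boss to 81 mm).
- eraser: Loose eraser, 22 x 46 x 13 mm: leave it alone.
- pastel: Loose pastel stick, 62 x 12 x 12 mm: leave it alone.
- cork_block: Loose cork sanding block, 33 x 46 x 42 mm: leave it alone.

How it is judged:
By the outcome, as a careful person would: the job done as asked, in the order asked, and still so for the second after the job is handed in, with the robot touching nothing.
Of sample1, sample2, sample3, sample4 only 3 to 4 are there at a start; the rules pass over those that are not, and their reading is None.
At some moment in a run one of sample1, sample2, sample3, sample4 may be knocked a few centimetres aside while the robot is not near it.
It also fails if it takes over 208 s, if anything falls off the work surface, if the arm or the gripper's body presses on something with over 40 N, if the wrist force passes 120 N, or if a joint passes its speed limit or range.

### The arm

A 6-joint arm with a two-finger parallel gripper is mounted at the origin on a cart in front of the work surface, level with it; the furniture and walls round the work are solid. World frame = base frame: x ahead of the robot, y to its left, z up, the work surface at z = 0. Lengths are in m, angles in rad, forces in N, time in s.
With the tool pointing down it reaches from about 0.35 to 0.975 m from the base axis. Payload 4.9 kg.
Tool frame: the origin (TCP) lies at the very end of the fingers, on their centre line; the grasp point (between the pads) lies 19 mm behind it; z points along the fingers, y is the line along which they close (so a half turn about z gives the same grasp; the last joint's range is limited). The gripper opens to 85 mm and grips with 20 to 120 N. Pads are 22 mm wide; open, the fingers measure 114 mm over their backs; the gripper's body (76 mm by 85 mm) begins 54 mm behind the grasp point. The pads swing forward as they close: fully open they stand 13 mm farther back than shut.
Start: joints at [-1.432, 0.053, 1.613, -0, 1.476, -0.119], TCP at [0.159, -0.604, 0.231] pointing down, gripper open.
Joint ranges: [-3.01, 3.01], [-1.01, 2.22], [0.06, 2.58], [-1.02, 4.17], [0.09, 2.62], [-3.14, 3.14]. Speed limits (rad/s): [2.57, 2.57, 3.14, 3.14, 3.14, 3.14].

### API

Orientations are given as a unit quaternion [w, x, y, z].
In Python, from plant import manip gives the robot as it stands.
- The arm moves only by the tool move_arm, never from a script. Its argument "plan" is a list that holds one entry, the list of rows, each a list of 7 numbers: the shift along the tool's x, y, z as a fraction of full scale, then the turn, a rotation vector about the tool's x, y, z as a fraction of full scale, then the closure, from 0 (fully open) to 1 (shut). In form: [[[dx, dy, dz, wx, wy, wz, fingers], ...]]. A call has exactly 10 rows; each row shifts and turns the commanded pose from where the row before left it, along the tool's axes as they then stand; what a row does not reach is not made up. Full scale, the value 1, is 0.12 m for a shift and 0.15 rad for a turn. A row lasts 1/8 s, in which the tool goes at most 62.5 mm and 10.7 degrees, less where a joint would pass 70% of its speed; a pose out of reach is approached as far as the arm can. A call with a number of a shift or a turn outside -1 to 1 is refused whole. A call with a gripper value outside its range is refused whole. The fingers move at their own pace and stop on an object; the grip force is fixed at half the most. Time passes only in rows, so rows that do not move let the fingers close, or fill a call up. It gives the time, the measured TCP pose, the force, the opening and the grip force at its end, in the units of the state.
- manip.state(): the state, without advancing time (a new reading comes with each control period).
- manip.grab_frame(name): name is "scene" or "top"; returns a dict with "pixels" (480x640x3 uint8, blue, green, red), "depth" (480x640 float32, m along the optical axis (not along the pixel's ray), 0 where there is no reading), "vfov" (degrees; the focal length in pixels is half the picture's height over the tangent of half this angle, whatever the lens; pixels are square), "cx", "cy" (the principal point, pixels), "view" (4x4, takes a point from world to camera coordinates). Camera axes: x right, y down, z forward; pixel columns grow to the right and rows downward; lengths in m; the calibration is good to about 2 mm. A picture is of the moment at which its call begins.
- manip.job_done(): hands the job in; it is judged then, once.
The state is a dict: "time": time; "joint_pos": joint angles; "joint_vel": joint speeds; "joint_efforts": joint torques, N m; "tool_pos": TCP position; "tool_rot": TCP orientation; "contact_force": force on the tool from outside, world axes, zero at the start; "ft_torque": the same for the moment, N m; "gripper_width": opening from 0.0 (shut) to 1.0 (fully open); "grasp_force": force on a finger pad.
Only numpy, scipy, OpenCV 4.12 (cv2) and the standard library are available. Lean on these libraries where they do the work, as an engineer would, in place of code of your own. Each camera call takes 0.05 s, during which the arm holds its last target. There are 200 camera calls.

## Working session

There is one attempt and no reset: what is moved stays moved. The work goes in short steps, Python scripts to look and compute and a tool call to move; the robot and the scene stay as the last step left them, time stands still between calls to the robot, and variables do not carry over. Pictures are saved under pics/ and viewed, at most 17 in all, crops included, and the job is handed in when it is done.

Besides the shell and the picture viewer there is one more tool, called as a command line: name --argument value ..., lists and objects as JSON in quotes. move_arm: Moves the arm, as the interface text tells. Its arguments: {"type":"object","properties":{"plan":{"type":"array"}},"required":["plan"]}

```bash
ls; mkdir -p pics
cat > h.py <<'E'
import numpy as np, cv2
from plant import manip
def grab(n):
    f=manip.grab_frame(n); f['f']=240/np.tan(np.radians(f['vfov'])/2); return f
def xyz(f):
    v,u=np.mgrid[0:480,0:640]; d=f['depth']
    c=np.stack([(u-f['cx'])*d/f['f'],(v-f['cy'])*d/f['f'],d,np.ones_like(d)],-1)
    p=(c@np.linalg.inv(f['view']).T)[...,:3]; p[d==0]=np.nan; return p
E
python3 - <<'E'
from h import *
for n in('top','scene'):
    f=grab(n); cv2.imwrite(f'pics/{n}0.png',f['pixels']); print(n,f['f'],f['cx'],f['cy'],np.round(f['view'],3).tolist())
    np.savez(f'{n}0.npz',p=xyz(f),im=f['pixels'])
print(manip.state())
E
```

```text
pics
top 577.1333014762542 311.722262159253 249.074216830726 [[-0.008, -1.0, -0.023, -0.004], [-0.98, 0.013, -0.196, 0.529], [0.197, 0.021, -0.98, 1.288], [0.0, 0.0, 0.0, 1.0]]
scene 596.2802736336212 321.1997378502672 246.68796081718392 [[0.764, -0.646, 0.005, -0.436], [-0.501, -0.597, -0.627, 0.3], [0.408, 0.476, -0.779, 1.708], [0.0, 0.0, 0.0, 1.0]]
{'time': 0.1, 'joint_pos': array([-1.43198372e+00,  5.33239412e-02,  1.61413164e+00,  2.11097613e-05,
        1.47601120e+00, -1.18991003e-01]), 'joint_vel': array([-9.05005754e-04, -3.66267220e-04, -3.22543002e-03, -2.92325864e-04,
        9.58068055e-04,  3.74186580e-05]), 'joint_efforts': array([ 2.71648314e-03, -3.94906390e+01, -3.71358776e+01,  8.51169989e-05,
        3.98810473e-03, -1.26875355e-05]), 'tool_pos': array([ 0.15928253, -0.60378827,  0.23018041]), 'tool_rot': array([-9.37119373e-04,  9.91703354e-01,  1.28544078e-01,  1.21917079e-06]), 'contact_force': array([-0.42152043,  0.56907766,  0.89366525]), 'ft_torque': array([ 0.06463049,  0.02774786, -0.02203971]), 'grasp_force': 0.0, 'gripper_width': 0.999254001650317}
```

View pics/top0.png

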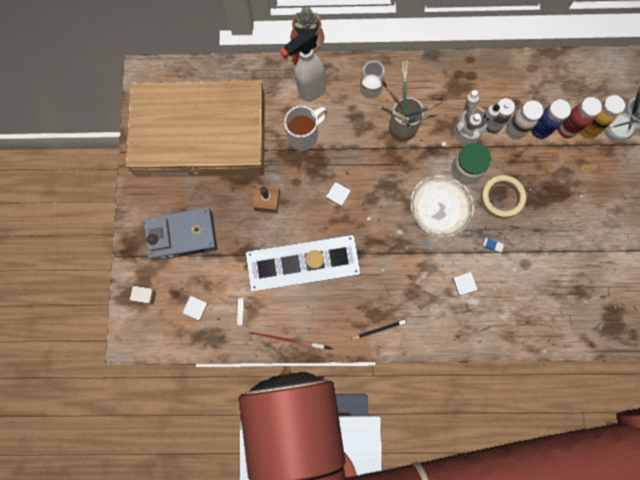

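View pics/scene0.png

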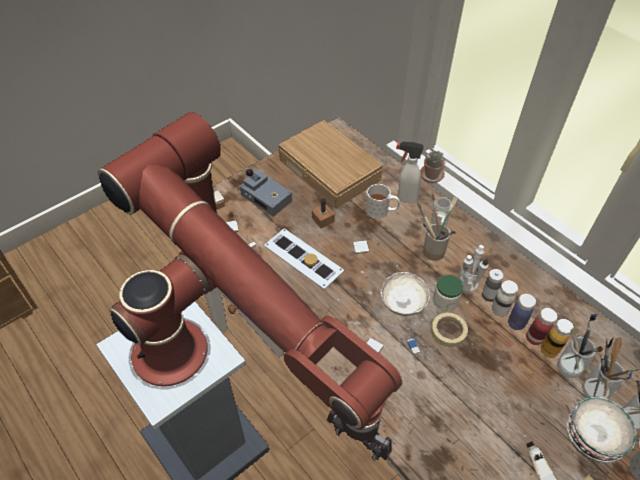

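The top view shows three plates at (338,194), (465,284) and (195,308), and the disc on the stage at (315,259). The stage centre is at (302,263), the bowl at (442,206), the stand at (266,198), and the tester at (180,233) with its ball at (152,238) and terminal at (196,230). The scene view agrees, with no fourth plate visible.

```bash
cat >> h.py <<'E'
def ray(f,u,v,z):
    V=f['view'];R=V[:3,:3];c=-R.T@V[:3,3]
    d=R.T@np.array([(u-f['cx'])/f['f'],(v-f['cy'])/f['f'],1]); return c+d*(z-c[2])/d[2]
def poly(f,mask,z):
    "min-area rect of mask in world at height z: centre, size, angle"
    c,_=cv2.findContours(mask.astype(np.uint8),cv2.RETR_EXTERNAL,cv2.CHAIN_APPROX_NONE)
    c=max(c,key=cv2.contourArea)[:,0]
    w=np.array([ray(f,u,v,z)[:2] for u,v in c])*1000
    (cx,cy),s,a=cv2.minAreaRect(w.astype(np.float32)); m=cv2.moments(w.astype(np.float32).reshape(-1,1,2))
    return dict(c=np.round([cx,cy],1),cent=np.round([m['m10']/m['m00'],m['m01']/m['m00']],1),s=np.round(s,1),a=round(a,1),n=int(mask.sum()))
def comp(mask,u,v):
    n,l=cv2.connectedComponents(mask.astype(np.uint8)); return l==l[v,u]
def plates(f):
    g=f['pixels'].min(2); m=g>170; return m
E
python3 - <<'E'
from h import *
f=grab('top'); p=xyz(f); im=f['pixels'].astype(int); g=im.min(2)
print('bench z',np.nanmedian(p[290:330,400:440,2]))
for u,v in((338,194),(465,284),(195,308)):
    print('plate',im[v,u],p[v,u],poly(f,comp(g>170,u,v),.012))
hsv=cv2.cvtColor(f['pixels'],cv2.COLOR_BGR2HSV)
print('stage px',im[283,270],'pad',im[269,267],'disc',im[259,315],'stand',im[203,262],'term',im[230,196],'ball',im[238,152],'case',im[245,190])
print('stage',poly(f,comp(g>140,256,262),.010))
for u,v in((267,269),(290,265),(339,257)): print('pad',poly(f,comp(im.max(2)<70,u,v),.012))
d=comp((im[...,2]-im[...,0]>50)&(im[...,2]>120),315,259); print('disc',poly(f,d,.0245))
z=p[...,2]
for nm,u,v,lo,hi,h in(('ball',152,238,.1,.14,.118),('case',196,240,.036,.056,.046),('bowl',415,206,.045,.07,.06),('probe',266,188,.07,.12,.1),('stand',270,204,.03,.05,.04)):
    m=(z>lo)&(z<hi); print(nm,z[v,u]); 
    if m[v,u]: print(poly(f,comp(m,u,v),h))
big=cv2.resize(f['pixels'][170:330,120:370],None,fx=3.2,fy=3.2,interpolation=cv2.INTER_CUBIC); cv2.imwrite('pics/c1.png',big)
E
```

```text
bench z 5.022964225442905e-06
plate [241 238 233] [ 0.67443914 -0.07373662  0.0086838 ] {'c': array([675.3, -73.6]), 'cent': array([675.4, -73.6]), 's': array([43.9, 43.7]), 'a': 58.2, 'n': 312}
plate [238 234 230] [ 0.44950841 -0.36912673  0.00767175] {'c': array([ 451.5, -368.5]), 'cent': array([ 451.4, -368.5]), 's': array([45. , 44.8]), 'a': 16.4, 'n': 362}
plate [240 237 233] [0.3992266  0.26769978 0.01292674] {'c': array([400.6, 269.7]), 'cent': array([400.6, 269.8]), 's': array([43.1, 44.2]), 'a': 64.8, 'n': 347}
stage px [243 238 232] pad [55 51 57] disc [108 168 203] stand [ 79 117 162] term [65 62 58] ball [67 69 82] case [143 131 123]
stage {'c': array([501.9,  14. ]), 'cent': array([505. ,  14.5]), 's': array([108.4, 265.2]), 'a': 8.8, 'n': 3255}
pad {'c': array([492.9, 100.4]), 'cent': array([492.8, 100.5]), 's': array([37.4, 37.6]), 'a': 8.9, 'n': 244}
pad {'c': array([603.2,  -7.9]), 'cent': array([629.8, -11.8]), 's': array([1674.3, 1199.4]), 'a': 88.6, 'n': 302169}
pad {'c': array([518.4, -71.8]), 'cent': array([518.3, -71.9]), 's': array([37.6, 37.2]), 'a': 8.1, 'n': 246}
disc {'c': array([512.1, -15. ]), 'cent': array([511.2, -14.6]), 's': array([40.2, 40.8]), 'a': 89.3, 'n': 253}
ball 0.13099731664845193
{'c': array([543.1, 345.7]), 'cent': array([543.2, 345.7]), 's': array([26.4, 23.3]), 'a': 45.5, 'n': 108}
case 0.041344312434265174
{'c': array([572.9, 304.5]), 'cent': array([574.4, 285.3]), 's': array([ 99.9, 157.4]), 'a': 9.2, 'n': 1994}
bowl 0.03702303047662436
probe 0.0400387724268052
stand 0.04140412851236497
{'c': array([659., 100.]), 'cent': array([659.2, 100.3]), 's': array([57.4, 59.1]), 'a': 82.8, 'n': 480}
```

View pics/c1.png

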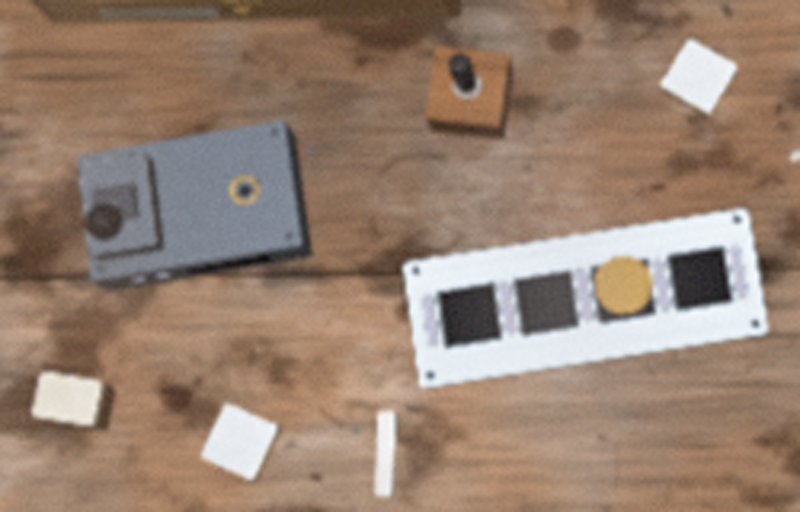

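Run:
```python
from h import *
f=grab('top'); p=xyz(f); im=f['pixels'].astype(int); z=p[...,2]
print('term',ray(f,196.25,229.4,.046)); print('ball',ray(f,152.3,238.8,.112))
print('probe top',ray(f,264,191.5,.1))
br=(im[...,2]-im[...,0]>70)&(z>.03); print('stand',poly(f,comp(br,261,204),.04))
# terminal brass rim
m=(im[...,2]-im[...,0]>10)&(z>.03); m[:, :188]=0; m[:,205:]=0; m[:222]=0;m[238:]=0; print('rim',poly(f,m,.046))
m=(z>.05)&(z<.07); m[:,:400]=0; m[:,485:]=0; m[:165]=0; m[250:]=0; print('bowl',poly(f,m,.06))
dk=(im.max(2)<90); dk[:,:255]=0;dk[:,276:]=0;dk[:182]=0;dk[202:]=0; c=np.argwhere(dk); print('probe dark',len(c)); 
t=[p[a,b] for a,b in c if p[a,b,2]>.09]; print(np.mean(t,0) if t else 0)
m=(z>.041)&(z<.051);m[:,:130]=0;m[:,225:]=0;m[:200]=0;m[265:]=0; q=p[m]; print('case top',poly(f,m,.046))
```

```text
term [0.58146263 0.2631216  0.046     ]
ball [0.54541536 0.34634166 0.112     ]
probe top [0.65548885 0.09779248 0.1       ]
stand {'c': array([661.3, 100.7]), 'cent': array([658.8,  99.7]), 's': array([54.1, 54.2]), 'a': 82.3, 'n': 352}
rim {'c': array([583.7, 263.7]), 'cent': array([583., 264.]), 's': array([23.7, 21.8]), 'a': 89.2, 'n': 59}
bowl {'c': array([ 626.9, -313.9]), 'cent': array([ 627. , -312.7]), 's': array([144.2, 144.9]), 'a': 89.1, 'n': 598}
probe dark 62
[0.65893389 0.0996677  0.09986106]
case top {'c': array([574. , 305.1]), 'cent': array([575.3, 284.4]), 's': array([ 97.5, 156.8]), 'a': 9.0, 'n': 1809}
```

```bash
cat > go.py <<'E'
import sys,numpy as np
from plant import manip
from scipy.spatial.transform import Rotation as Ro
x,y,z,phi=map(float,sys.argv[1:5]); s=manip.state()
w,a,b,c=s['tool_rot']; R=Ro.from_quat([a,b,c,w])
P=np.radians(phi); T=Ro.from_matrix(np.array([[np.cos(P),np.sin(P),0],[np.sin(P),-np.cos(P),0],[0,0,-1]]))
rv=(R.inv()*T).as_rotvec(); d=np.array([x,y,z])/1000-s['tool_pos']
print('t',round(s['time'],2),'pos',np.round(s['tool_pos']*1000,1),'phi',round(float(np.degrees(np.arctan2(*R.as_matrix()[[1,0],0]))),2),'w',round(s['gripper_width']*85,1),'F',np.round(s['contact_force'],1),'j',np.round(s['joint_pos'],2))
print('turn units',np.round(rv/.15,3),'shift units (final frame)',np.round(T.inv().apply(d)/.12,3),'(start frame)',np.round(R.inv().apply(d)/.12,3),'up mm',round(d[2]*1000,1))
E
python3 go.py 511 -14.6 120 98.4
```

```text
t 0.2 pos [ 159.3 -603.9  230.5] phi 14.77 w 84.9 F [ 0.7 -0.9 -0.3] j [-1.43  0.05  1.61 -0.    1.48 -0.12]
turn units [-6.000e-03 -7.000e-03 -9.731e+00] shift units (final frame) [4.43  3.617 0.921] (start frame) [ 4.086 -4.001  0.927] up mm -110.5
```

move_arm --plan '[[[0.36,-0.355,0,0,0,0,0],[0.36,-0.355,0,0,0,0,0],[0.36,-0.355,0,0,0,0,0],[0.36,-0.355,0,0,0,0,0],[0.36,-0.355,0,0,0,0,0],[0.36,-0.355,0,0,0,0,0],[0.36,-0.355,0,0,0,0,0],[0.36,-0.355,0,0,0,0,0],[0.36,-0.355,0,0,0,0,0],[0.36,-0.355,0,0,0,0,0]]]'

```text
time: 1.45
tool_pos: [0.4691, -0.0803, 0.2314]
tool_rot: [0.0, 0.992, 0.129, 0.0]
contact_force: [1.2, -1.1, 0.2]
gripper_width: 0.992
grasp_force: 0.0
```

move_arm --plan '[[[0,0,0,0,0,-0.973,0],[0,0,0,0,0,-0.973,0],[0,0,0,0,0,-0.973,0],[0,0,0,0,0,-0.973,0],[0,0,0,0,0,-0.973,0],[0,0,0,0,0,-0.973,0],[0,0,0,0,0,-0.973,0],[0,0,0,0,0,-0.973,0],[0,0,0,0,0,-0.973,0],[0,0,0,0,0,-0.973,0]]]'

```text
time: 2.7
tool_pos: [0.4683, -0.0822, 0.2311]
tool_rot: [-0.0, 0.652, 0.759, -0.0]
contact_force: [0.3, -1.3, -0.7]
gripper_width: 0.999
grasp_force: 0.0
```

```bash
python3 go.py 511 -14.6 16 98.4
```

```text
t 2.7 pos [468.3 -82.2 231.1] phi 98.67 w 84.9 F [ 0.3 -1.3 -0.7] j [-0.33 -0.32  1.95  0.    1.51 -0.48]
turn units [-0.002 -0.001  0.031] shift units (final frame) [0.505 0.434 1.792] (start frame) [0.503 0.437 1.792] up mm -215.1
```

move_arm --plan '[[[0.25,0.217,0,0,0,0.031,0],[0.255,0.217,0,0,0,0,0],[0,0,0.45,0,0,0,0.2],[0,0,0.45,0,0,0,0.2],[0,0,0.45,0,0,0,0.2],[0,0,0.25,0,0,0,0.2],[0,0,0.15,0,0,0,0.2],[0,0,0.067,0,0,0,0.2],[0,0,0,0,0,0,0.2],[0,0,0,0,0,0,0.2]]]'

```text
time: 3.95
tool_pos: [0.5126, -0.015, 0.0148]
tool_rot: [0.001, 0.655, 0.755, 0.001]
contact_force: [0.2, -0.2, 0.5]
gripper_width: 0.801
grasp_force: 0.0
```

move_arm --plan '[[[0,0,0,0,0,0,1],[0,0,0,0,0,0,1],[0,0,0,0,0,0,1],[0,0,0,0,0,0,1],[0,0,0,0,0,0,1],[0,0,0,0,0,0,1],[0,0,0,0,0,0,1],[0,0,0,0,0,0,1],[0,0,0,0,0,0,1],[0,0,0,0,0,0,1]]]'

```text
time: 5.2
tool_pos: [0.5123, -0.015, 0.0148]
tool_rot: [0.001, 0.655, 0.755, 0.0]
contact_force: [-1.0, -0.2, 6.3]
gripper_width: 0.472
grasp_force: 59.6
```

```bash
python3 go.py 627 -313.5 130 98.4;  python3 - <<'E'
from h import *
for n in('scene',):
    f=grab(n); cv2.imwrite('pics/c2.png',cv2.resize(f['pixels'][200:300,250:380],None,fx=5,fy=5,interpolation=cv2.INTER_CUBIC))
E
```

```text
t 5.2 pos [512.3 -15.   14.8] phi 98.13 w 40.1 F [-1.  -0.2  6.3] j [-0.17  0.03  2.03  0.    1.08 -0.32]
turn units [ 0.012  0.004 -0.032] shift units (final frame) [-2.601  0.582 -0.96 ] (start frame) [-2.598  0.596 -0.958] up mm 115.2
```

View pics/c2.png

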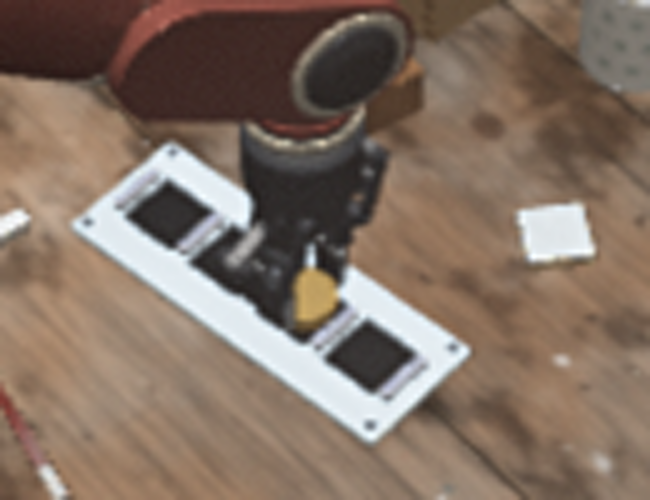

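Gripped: the disc shows at (315,295) in the crop, between the fingers. Now I lift it and take it to the bowl.

move_arm --plan '[[[0,0,-0.3,0,0,0,1],[0,0,-0.3,0,0,0,1],[0,0,-0.36,0,0,0,1],[-0.433,0.097,0,0,0,-0.03,1],[-0.433,0.097,0,0,0,0,1],[-0.433,0.097,0,0,0,0,1],[-0.433,0.097,0,0,0,0,1],[-0.433,0.097,0,0,0,0,1],[-0.433,0.097,0,0,0,0,1],[0,0,0,0,0,0,1]]]'

```text
time: 6.5
tool_pos: [0.6258, -0.3165, 0.1278]
tool_rot: [0.0, 0.655, 0.756, -0.0]
contact_force: [-0.7, -0.6, -1.4]
gripper_width: 0.465
grasp_force: 60.8
```

```bash
python3 go.py 627 -313.5 35 98.4
```

```text
t 6.5 pos [ 625.8 -316.5  127.8] phi 98.18 w 39.5 F [-0.7 -0.6 -1.4] j [-0.57  0.3   1.51 -0.    1.33 -0.72]
turn units [-0.001  0.003 -0.026] shift units (final frame) [0.024 0.014 0.773] (start frame) [0.024 0.014 0.773] up mm -92.8
```

move_arm --plan '[[[0.024,0.014,0.3,0,0,0,1],[0,0,0.3,0,0,0,1],[0,0,0.14,0,0,0,1],[0,0,0,0,0,0,1],[0,0,0,0,0,0,0.25],[0,0,0,0,0,0,0.25],[0,0,0,0,0,0,0.25],[0,0,-0.3,0,0,0,0.25],[0,0,-0.3,0,0,0,0.25],[0,0,-0.25,0,0,0,0.25]]]'

```text
time: 7.75
tool_pos: [0.6274, -0.3104, 0.1441]
tool_rot: [0.001, 0.654, 0.757, 0.0]
contact_force: [0.7, -0.2, 0.5]
gripper_width: 0.748
grasp_force: 0.0
```

```bash
python3 go.py 451.4 -368.5 2 106.4;  python3 - <<'E'
from h import *
f=grab('top'); g=f['pixels'].min(2); p=xyz(f)
for u,v in((338,194),(465,284),(195,308)): print(poly(f,comp(g>170,u,v),.012))
cv2.imwrite('pics/c3.png',cv2.resize(f['pixels'][150:310,240:520],None,fx=2.8,fy=2.8,interpolation=cv2.INTER_CUBIC))
E
```

```text
t 7.75 pos [ 627.4 -310.4  144.1] phi 98.38 w 63.6 F [ 0.7 -0.2  0.5] j [-0.57  0.29  1.5   0.    1.35 -0.71]
turn units [ 0.01   0.01  -0.933] shift units (final frame) [-0.05  -1.543  1.184] (start frame) [-0.264 -1.523  1.182] up mm -142.1
{'c': array([675.3, -73.6]), 'cent': array([675.4, -73.6]), 's': array([43.9, 43.7]), 'a': 58.2, 'n': 312}
{'c': array([ 451.1, -368.6]), 'cent': array([ 451.3, -368.5]), 's': array([45. , 44.5]), 'a': 17.7, 'n': 360}
{'c': array([400.6, 269.7]), 'cent': array([400.6, 269.8]), 's': array([43.1, 44.2]), 'a': 64.8, 'n': 347}
```

View pics/c3.png

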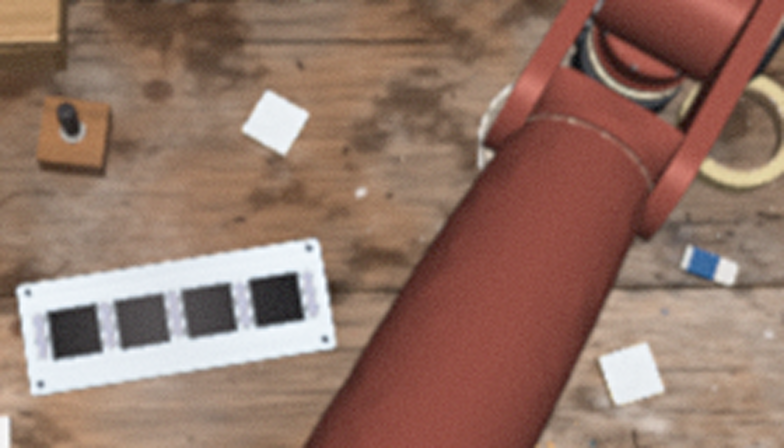

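Pads are now all empty (row ~315 in the crop). Next, plate B.

move_arm --plan '[[[0,0,0,0,0,-0.98,0.2],[-0.012,-0.385,0,0,0,0,0.2],[-0.012,-0.386,0,0,0,0,0.2],[-0.012,-0.386,0,0,0,0,0.2],[-0.013,-0.386,0,0,0,0,0.2],[0,0,0.4,0,0,0,0.2],[0,0,0.3,0,0,0,0.2],[0,0,0.1,0,0,0,0.2],[0,0,0,0,0,0,0.2],[0,0,0,0,0,0,0.2]]]'

```text
time: 9.05
tool_pos: [0.4525, -0.3703, 0.0476]
tool_rot: [0.002, 0.596, 0.803, -0.0]
contact_force: [0.1, 1.0, 0.2]
gripper_width: 0.798
grasp_force: 0.0
```

```bash
python3 go.py 451.3 -368.5 0 107;  python3 - <<'E'
from h import *
f=grab('top'); im=f['pixels'].astype(int);p=xyz(f)
q=p[180:232,415:470].reshape(-1,3); q=q[(q[:,2]>.012)&(q[:,2]<.03)&(np.hypot(q[:,0]-.627,q[:,1]+.3135)<.033)]; print('disc in bowl pts',len(q),q.mean(0) if len(q) else '', im[206,442])
cv2.imwrite('pics/c4.png',cv2.resize(f['pixels'][160:310,400:540],None,fx=4,fy=4,interpolation=cv2.INTER_CUBIC))
E
```

```text
t 9.05 pos [ 452.5 -370.3   47.6] phi 106.82 w 67.8 F [0.1 1.  0.2] j [-0.81  0.14  1.85 -0.    1.15 -1.11]
turn units [ 0.01  0.02 -0.02] shift units (final frame) [ 0.017 -0.005  0.397] (start frame) [ 0.018 -0.006  0.397] up mm -47.6
disc in bowl pts 263 [ 0.62575133 -0.31002992  0.01782626] [ 92 162 199]
```

View pics/c4.png

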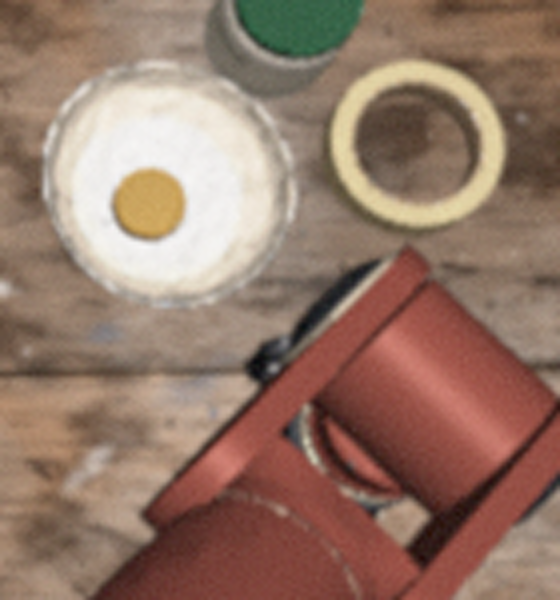

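The disc lies flat in the bowl, at (150,203) in the crop. I go down and grip plate B.

move_arm --plan '[[[0.017,-0.005,0.2,0,0,-0.02,0.2],[0,0,0.14,0,0,0,0.2],[0,0,0.05,0,0,0,0.2],[0,0,0,0,0,0,0.2],[0,0,0,0,0,0,1],[0,0,0,0,0,0,1],[0,0,0,0,0,0,1],[0,0,0,0,0,0,1],[0,0,0,0,0,0,1],[0,0,0,0,0,0,1]]]'

```text
time: 10.35
tool_pos: [0.451, -0.3683, 0.0002]
tool_rot: [0.001, 0.595, 0.804, -0.0]
contact_force: [0.5, -0.2, 5.2]
gripper_width: 0.494
grasp_force: 61.8
```

```bash
python3 go.py 518.3 -71.9 130 98.4
```

```text
t 10.35 pos [ 4.510e+02 -3.683e+02  2.000e-01] phi 106.98 w 42.0 F [ 0.5 -0.2  5.2] j [-0.81  0.21  1.86 -0.    1.07 -1.11]
turn units [0.008 0.014 0.998] shift units (final frame) [ 2.362  0.916 -1.082] (start frame) [ 2.196  1.259 -1.085] up mm 129.8
```

move_arm --plan '[[[0,0,-0.26,0,0,0,1],[0,0,-0.41,0,0,0,1],[0,0,-0.41,0,0,0.998,1],[0.394,0.153,0,0,0,0,1],[0.394,0.153,0,0,0,0,1],[0.394,0.153,0,0,0,0,1],[0.394,0.153,0,0,0,0,1],[0.394,0.153,0,0,0,0,1],[0.392,0.151,0,0,0,0,1],[0,0,0,0,0,0,1]]]'

```text
time: 11.6
tool_pos: [0.5172, -0.0681, 0.1277]
tool_rot: [-0.001, 0.652, 0.759, -0.0]
contact_force: [0.6, -0.1, -0.6]
gripper_width: 0.495
grasp_force: 61.2
```

move_arm --plan '[[[0,0,0.3,0,0,0,1],[0,0,0.3,0,0,0,1],[0,0,0.1,0,0,0,1],[0,0,0,0,0,0,1],[0,0,0,0,0,0,1],[0,0,0,0,0,0,1],[0,0,0,0,0,0,1],[0,0,0,0,0,0,1],[0,0,0,0,0,0,1],[0,0,0,0,0,0,1]]]'

```text
time: 12.85
tool_pos: [0.5174, -0.0709, 0.0444]
tool_rot: [-0.0, 0.653, 0.757, -0.0]
contact_force: [-0.2, -0.4, 1.2]
gripper_width: 0.494
grasp_force: 61.2
```

```bash
python3 go.py 518.3 -71.9 13 98.4;  python3 - <<'E'
from h import *
f=grab('scene')
cv2.imwrite('pics/c5.png',cv2.resize(f['pixels'][200:300,250:380],None,fx=5,fy=5,interpolation=cv2.INTER_CUBIC))
E
```

```text
t 12.85 pos [517.4 -70.9  44.4] phi 98.41 w 42.0 F [-0.2 -0.4  1.2] j [-0.28  0.    1.99  0.    1.14 -0.43]
turn units [-0.    -0.     0.001] shift units (final frame) [-0.009  0.006  0.262] (start frame) [-0.009  0.006  0.262] up mm -31.4
```

View pics/c5.png

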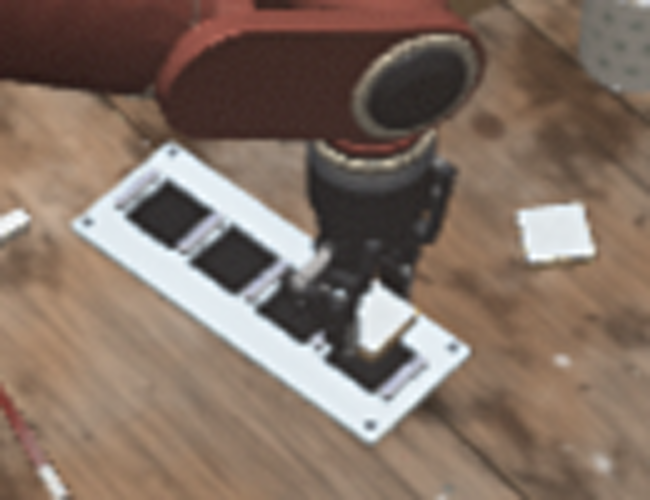

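The plate is held level above pad 1, at (385,325) in the crop. I lower it and release.

move_arm --plan '[[[-0.009,0.006,0.1,0,0,0,1],[0,0,0.1,0,0,0,1],[0,0,0.06,0,0,0,1],[0,0,0,0,0,0,1],[0,0,0,0,0,0,1],[0,0,0,0,0,0,0.25],[0,0,0,0,0,0,0.25],[0,0,0,0,0,0,0.25],[0,0,-0.3,0,0,0,0.25],[0,0,-0.4,0,0,0,0.25]]]'

```text
time: 14.15
tool_pos: [0.5169, -0.0716, 0.0966]
tool_rot: [-0.002, 0.653, 0.757, -0.001]
contact_force: [1.2, -0.1, -0.0]
gripper_width: 0.753
grasp_force: 0.0
```

```bash
python3 go.py 675.4 -73.6 50 58.2
```

```text
t 14.15 pos [516.9 -71.6  96.6] phi 98.4 w 64.0 F [ 1.2 -0.1 -0. ] j [-0.28 -0.07  1.97  0.    1.25 -0.43]
turn units [-2.600e-02 -2.000e-03  4.677e+00] shift units (final frame) [0.681 1.131 0.389] (start frame) [-0.21   1.305  0.384] up mm -46.6
```

move_arm --plan '[[[0,0,-0.1,0,0,0,0.2],[-0.07,0.435,0,0,0,0,0.2],[-0.07,0.435,0,0,0,0,0.2],[-0.07,0.435,0,0,0,0,0.2],[0,0,0,0,0,0.935,0.2],[0,0,0,0,0,0.935,0.2],[0,0,0,0,0,0.935,0.2],[0,0,0.2,0,0,0.935,0.2],[0,0,0.2,0,0,0.937,0.2],[0,0,0,0,0,0,0.2]]]'

```text
time: 15.4
tool_pos: [0.6743, -0.0734, 0.0574]
tool_rot: [-0.002, 0.873, 0.487, -0.003]
contact_force: [-0.1, -0.1, 0.7]
gripper_width: 0.802
grasp_force: 0.0
```

```bash
python3 go.py 675.4 -73.6 0.5 58.2;  python3 - <<'E'
from h import *
f=grab('top'); g=f['pixels'].min(2); im=f['pixels'].astype(int)
for u,v in((338,194),(195,308)): print(poly(f,comp(g>170,u,v),.012))
v,u=np.mgrid[0:480,0:640]
cv2.imwrite('pics/c6.png',cv2.resize(f['pixels'][225:300,235:365],None,fx=6,fy=6,interpolation=cv2.INTER_CUBIC))
E
```

```text
t 15.4 pos [674.3 -73.4  57.4] phi 58.3 w 68.2 F [-0.1 -0.1  0.7] j [-0.22  0.33  1.6  -0.    1.22  0.34]
turn units [-0.044  0.015  0.012] shift units (final frame) [0.003 0.009 0.474] (start frame) [0.005 0.012 0.474] up mm -56.9
{'c': array([603.2,  -7.9]), 'cent': array([6.121e+02, 2.000e-01]), 's': array([1674.3, 1199.4]), 'a': 88.6, 'n': 285870}
{'c': array([400.6, 269.7]), 'cent': array([400.5, 269.8]), 's': array([43.1, 44.2]), 'a': 64.8, 'n': 346}
```

View pics/c6.png

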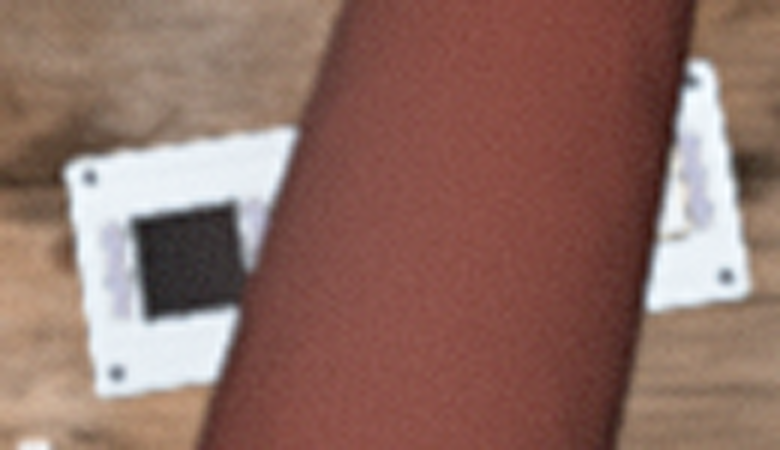

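The arm hides pad 1, so I check it later. Plate A has not moved since its last reading, so I grip it.

move_arm --plan '[[[0.003,0.009,0.2,-0.044,0.015,0.012,0.2],[0,0,0.17,0,0,0,0.2],[0,0,0.1,0,0,0,0.2],[0,0,0,0,0,0,0.2],[0,0,0,0,0,0,1],[0,0,0,0,0,0,1],[0,0,0,0,0,0,1],[0,0,0,0,0,0,1],[0,0,0,0,0,0,1],[0,0,-0.2,0,0,0,1]]]'

```text
time: 16.7
tool_pos: [0.6759, -0.0738, 0.0269]
tool_rot: [0.0, 0.874, 0.486, 0.0]
contact_force: [0.5, -0.5, 0.1]
gripper_width: 0.485
grasp_force: 60.6
```

```bash
python3 go.py 509.8 -14.4 120 98.4
```

```text
t 16.7 pos [675.9 -73.8  26.9] phi 58.1 w 41.2 F [ 0.5 -0.5  0.1] j [-0.22  0.37  1.61 -0.    1.16  0.34]
turn units [ 9.000e-03  1.000e-03 -4.689e+00] shift units (final frame) [ 0.692 -1.297 -0.776] (start frame) [-0.311 -1.435 -0.778] up mm 93.1
```

move_arm --plan '[[[0,0,-0.4,0,0,-0.938,1],[0,0,-0.38,0,0,-0.938,1],[0,0,0,0,0,-0.938,1],[0,0,0,0,0,-0.938,1],[0,0,0,0,0,-0.938,1],[0.173,-0.324,0,0,0,0,1],[0.173,-0.324,0,0,0,0,1],[0.173,-0.324,0,0,0,0,1],[0.173,-0.324,0,0,0,0,1],[0,0,0.3,0,0,0,1]]]'

```text
time: 17.95
tool_pos: [0.5123, -0.0142, 0.0892]
tool_rot: [0.007, 0.653, 0.757, 0.004]
contact_force: [0.5, -0.8, -0.2]
gripper_width: 0.485
grasp_force: 60.8
```

move_arm --plan '[[[0,0,0.3,0,0,0,1],[0,0,0,0,0,0,1],[0,0,0,0,0,0,1],[0,0,0,0,0,0,1],[0,0,0,0,0,0,1],[0,0,0,0,0,0,1],[0,0,0,0,0,0,1],[0,0,0,0,0,0,1],[0,0,0,0,0,0,1],[0,0,0,0,0,0,1]]]'

```text
time: 19.2
tool_pos: [0.5119, -0.0148, 0.0492]
tool_rot: [0.003, 0.653, 0.757, 0.002]
contact_force: [-0.1, -0.2, -0.2]
gripper_width: 0.483
grasp_force: 60.9
```

```bash
python3 go.py 509.8 -14.4 13 98.4;  python3 - <<'E'
from h import *
f=grab('scene')
cv2.imwrite('pics/c7.png',cv2.resize(f['pixels'][200:300,250:380],None,fx=5,fy=5,interpolation=cv2.INTER_CUBIC))
E
```

```text
t 19.2 pos [511.9 -14.8  49.2] phi 98.41 w 41.0 F [-0.1 -0.2 -0.2] j [-0.17 -0.03  2.02 -0.    1.15 -0.32]
turn units [0.042 0.017 0.001] shift units (final frame) [ 0.006 -0.017  0.302] (start frame) [ 0.007 -0.019  0.301] up mm -36.2
```

View pics/c7.png

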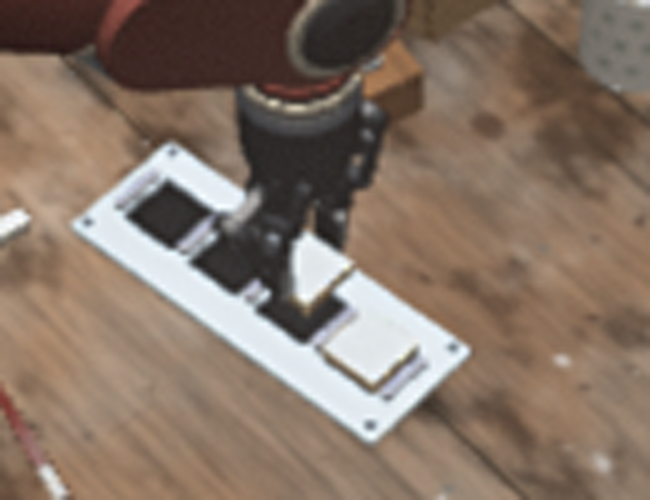

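Plate B lies on pad 1 at (370,350) in the crop, and plate A hangs over pad 2. I lower plate A.

move_arm --plan '[[[0.006,-0.017,0.1,0.042,0.017,0,1],[0,0,0.1,0,0,0,1],[0,0,0.1,0,0,0,1],[0,0,0,0,0,0,1],[0,0,0,0,0,0,1],[0,0,0,0,0,0,0.25],[0,0,0,0,0,0,0.25],[0,0,0,0,0,0,0.25],[0,0,-0.35,0,0,0,0.25],[0,0,-0.4,0,0,0,0.25]]]'

```text
time: 20.5
tool_pos: [0.5085, -0.0142, 0.1023]
tool_rot: [-0.002, 0.653, 0.757, -0.001]
contact_force: [1.0, -0.9, -0.7]
gripper_width: 0.753
grasp_force: 0.0
```

```bash
python3 go.py 400.6 269.8 60 64.8
```

```text
t 20.5 pos [508.5 -14.2 102.3] phi 98.41 w 64.0 F [ 1.  -0.9 -0.7] j [-0.17 -0.11  1.99  0.    1.26 -0.32]
turn units [-2.700e-02 -1.000e-03  3.911e+00] shift units (final frame) [ 1.759 -1.821  0.352] (start frame) [ 2.472 -0.542  0.358] up mm -42.3
```

move_arm --plan '[[[0.412,-0.09,0,-0.027,0,0,0.2],[0.412,-0.09,0,0,0,0,0.2],[0.412,-0.09,0,0,0,0,0.2],[0.412,-0.09,0,0,0,0,0.2],[0.412,-0.09,0,0,0,0,0.2],[0.412,-0.092,0,0,0,0,0.2],[0,0,0,0,0,0.98,0.2],[0,0,0,0,0,0.98,0.2],[0,0,0.15,0,0,0.98,0.2],[0,0,0.2,0,0,0.971,0.2]]]'

```text
time: 21.75
tool_pos: [0.4027, 0.2698, 0.0606]
tool_rot: [0.001, 0.846, 0.534, 0.003]
contact_force: [-1.1, -0.6, -0.5]
gripper_width: 0.801
grasp_force: 0.0
```

```bash
python3 go.py 400.6 269.8 0.5 64.8;  python3 - <<'E'
from h import *
f=grab('top')
cv2.imwrite('pics/c8.png',cv2.resize(f['pixels'][225:325,175:365],None,fx=4.2,fy=4.2,interpolation=cv2.INTER_CUBIC))
E
```

```text
t 21.75 pos [402.7 269.8  60.6] phi 64.53 w 68.1 F [-1.1 -0.6 -0.5] j [ 0.44 -0.12  2.08 -0.    1.17  0.88]
turn units [ 0.028 -0.022 -0.031] shift units (final frame) [-0.007 -0.016  0.501] (start frame) [-0.009 -0.018  0.501] up mm -60.1
```

View pics/c8.png

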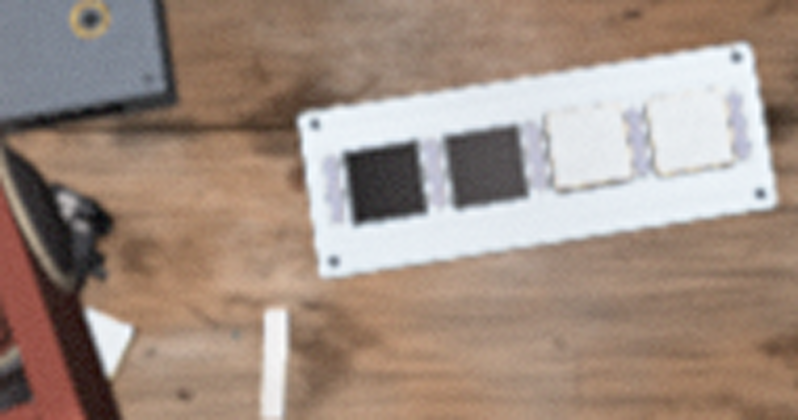

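Plates on pads 1 and 2 sit between their rods, at (690,132) and (590,148) in the crop. Plate C's visible corner is where it was. I grip it.

move_arm --plan '[[[-0.007,-0.016,0.2,0.028,-0.022,-0.031,0.2],[0,0,0.2,0,0,0,0.2],[0,0,0.1,0,0,0,0.2],[0,0,0,0,0,0,0.2],[0,0,0,0,0,0,1],[0,0,0,0,0,0,1],[0,0,0,0,0,0,1],[0,0,0,0,0,0,1],[0,0,0,0,0,0,1],[0,0,-0.2,0,0,0,1]]]'

```text
time: 23.05
tool_pos: [0.3987, 0.2688, 0.0237]
tool_rot: [-0.0, 0.843, 0.538, -0.003]
contact_force: [0.3, 1.0, -0.3]
gripper_width: 0.493
grasp_force: 61.0
```

```bash
python3 go.py 501.3 43.0 120 98.4
```

```text
t 23.05 pos [398.7 268.8  23.7] phi 65.07 w 41.9 F [ 0.3  1.  -0.3] j [ 0.44 -0.06  2.1  -0.    1.11  0.87]
turn units [-0.03   0.02  -3.879] shift units (final frame) [-1.986  0.571 -0.803] (start frame) [-1.349  1.566 -0.802] up mm 96.3
```

move_arm --plan '[[[0,0,-0.4,0,0,-0.97,1],[0,0,-0.4,-0.03,0.02,-0.97,1],[0,0,0,0,0,-0.97,1],[0,0,0,0,0,-0.969,1],[-0.397,0.114,0,0,0,0,1],[-0.397,0.114,0,0,0,0,1],[-0.397,0.114,0,0,0,0,1],[-0.397,0.114,0,0,0,0,1],[-0.397,0.114,0,0,0,0,1],[0,0,0,0,0,0,1]]]'

```text
time: 24.3
tool_pos: [0.5037, 0.0415, 0.1212]
tool_rot: [0.001, 0.655, 0.756, 0.002]
contact_force: [0.5, 0.4, -0.2]
gripper_width: 0.495
grasp_force: 61.0
```

move_arm --plan '[[[0,0,0.3,0,0,0,1],[0,0,0.3,0,0,0,1],[0,0,0,0,0,0,1],[0,0,0,0,0,0,1],[0,0,0,0,0,0,1],[0,0,0,0,0,0,1],[0,0,0,0,0,0,1],[0,0,0,0,0,0,1],[0,0,0,0,0,0,1],[0,0,0,0,0,0,1]]]'

```text
time: 25.55
tool_pos: [0.5031, 0.0441, 0.049]
tool_rot: [0.001, 0.653, 0.757, 0.002]
contact_force: [0.0, 0.3, -0.8]
gripper_width: 0.488
grasp_force: 61.0
```

```bash
python3 go.py 501.3 43.0 13 98.4
```

```text
t 25.55 pos [503.1  44.1  49. ] phi 98.4 w 41.5 F [ 0.   0.3 -0.8] j [-0.06 -0.05  2.04  0.    1.15 -0.21]
turn units [ 0.027 -0.006 -0.   ] shift units (final frame) [-0.007 -0.017  0.3  ] (start frame) [-0.007 -0.018  0.3  ] up mm -36.0
```

move_arm --plan '[[[-0.007,-0.017,0.1,0.027,0,0,1],[0,0,0.1,0,0,0,1],[0,0,0.1,0,0,0,1],[0,0,0,0,0,0,1],[0,0,0,0,0,0,1],[0,0,0,0,0,0,0.25],[0,0,0,0,0,0,0.25],[0,0,0,0,0,0,0.25],[0,0,-0.35,0,0,0,0.25],[0,0,-0.4,0,0,0,0.25]]]'

```text
time: 26.8
tool_pos: [0.5001, 0.043, 0.1026]
tool_rot: [-0.002, 0.653, 0.757, -0.001]
contact_force: [0.9, 0.3, -0.4]
gripper_width: 0.751
grasp_force: 0.0
```

```bash
python3 go.py 659.5 100 160 98.4
```

```text
t 26.8 pos [500.1  43.  102.6] phi 98.39 w 63.8 F [ 0.9  0.3 -0.4] j [-0.06 -0.13  2.01  0.    1.26 -0.21]
turn units [-0.021 -0.01  -0.001] shift units (final frame) [ 0.276  1.383 -0.479] (start frame) [ 0.277  1.382 -0.483] up mm 57.4
```

move_arm --plan '[[[0,0,-0.3,-0.021,-0.01,0,0.2],[0,0,-0.2,0,0,0,0.2],[0.07,0.346,0,0,0,0,0.2],[0.07,0.346,0,0,0,0,0.2],[0.07,0.346,0,0,0,0,0.2],[0.067,0.345,0,0,0,0,0.2],[0,0,0,0,0,0,0.2],[0,0,0,0,0,0,0.2],[0,0,0,0,0,0,0.2],[0,0,0,0,0,0,0.2]]]'

```text
time: 28.05
tool_pos: [0.66, 0.0997, 0.164]
tool_rot: [0.001, 0.654, 0.757, 0.001]
contact_force: [-0.0, 0.5, 0.9]
gripper_width: 0.804
grasp_force: 0.0
```

```bash
python3 go.py 659.2 100 57 98.4
python3 - <<'E'
from h import *
f=grab('top')
a=cv2.resize(f['pixels'][225:295,240:365],None,fx=6,fy=6,interpolation=cv2.INTER_CUBIC)
cv2.imwrite('pics/c9.png',a)
E
```

```text
t 28.05 pos [660.   99.7 164. ] phi 98.38 w 68.3 F [-0.   0.5  0.9] j [ 0.04  0.2   1.57 -0.    1.37 -0.11]
turn units [ 0.024  0.005 -0.002] shift units (final frame) [ 0.003 -0.007  0.892] (start frame) [ 0.004 -0.01   0.892] up mm -107.0
```

View pics/c9.png

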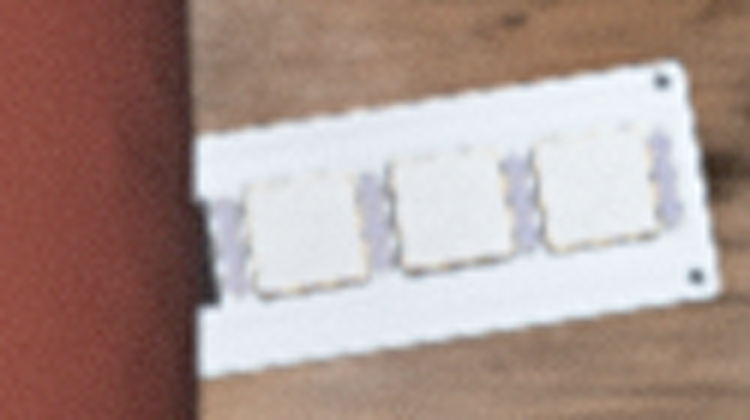

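All three plates show flat between the rods, at (305,235), (450,210) and (595,188) in the crop. Next, the probe.

move_arm --plan '[[[0.003,-0.007,0.3,0.024,0,0,0.2],[0,0,0.3,0,0,0,0.2],[0,0,0.2,0,0,0,0.2],[0,0,0.092,0,0,0,0.2],[0,0,0,0,0,0,0.2],[0,0,0,0,0,0,1],[0,0,0,0,0,0,1],[0,0,0,0,0,0,1],[0,0,0,0,0,0,1],[0,0,0,0,0,0,1]]]'

```text
time: 29.35
tool_pos: [0.6605, 0.1003, 0.0576]
tool_rot: [0.001, 0.653, 0.757, 0.0]
contact_force: [-0.4, -0.1, 4.0]
gripper_width: 0.17
grasp_force: 58.4
```

move_arm --plan '[[[0,0,0,0,0,0,1],[0,0,0,0,0,0,1],[0,0,-0.1,0,0,0,1],[0,0,-0.2,0,0,0,1],[0,0,-0.3,0,0,0,1],[0,0,-0.1,0,0,0,1],[0,0,0,0,0,0,1],[0,0,0,0,0,0,1],[0,0,0,0,0,0,1],[0,0,0,0,0,0,1]]]'

```text
time: 30.6
tool_pos: [0.6593, 0.1002, 0.1393]
tool_rot: [-0.001, 0.653, 0.757, -0.001]
contact_force: [0.3, -0.2, -0.5]
gripper_width: 0.174
grasp_force: 59.0
```

```bash
python3 go.py 582 263.6 140 98.4
python3 - <<'E'
from h import *
f=grab('scene')
cv2.imwrite('pics/c10.png',cv2.resize(f['pixels'][150:250,250:380],None,fx=5,fy=5,interpolation=cv2.INTER_CUBIC))
E
```

```text
t 30.6 pos [659.3 100.2 139.3] phi 98.4 w 14.8 F [ 0.3 -0.2 -0.5] j [ 0.04  0.22  1.59 -0.    1.34 -0.11]
turn units [-0.015  0.003 -0.   ] shift units (final frame) [ 1.441 -0.438 -0.006] (start frame) [ 1.441 -0.438 -0.005] up mm 0.7
```

View pics/c10.png

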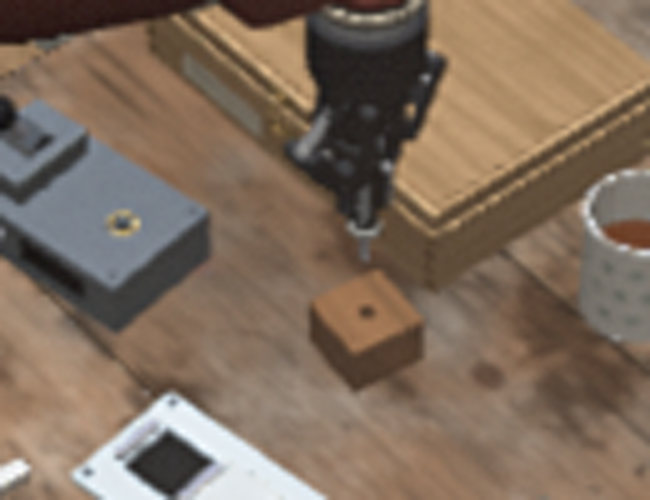

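The probe is held upright above the stand, with its tip at (365,262) in the crop. I move it over the terminal.

move_arm --plan '[[[0.36,-0.11,0,-0.015,0,0,1],[0.36,-0.11,0,0,0,0,1],[0.36,-0.11,0,0,0,0,1],[0.361,-0.108,0,0,0,0,1],[0,0,0,0,0,0,1],[0,0,0.15,0,0,0,1],[0,0,0.1,0,0,0,1],[0,0,0,0,0,0,1],[0,0,0,0,0,0,1],[0,0,0,0,0,0,1]]]'

```text
time: 31.9
tool_pos: [0.5833, 0.2635, 0.1111]
tool_rot: [0.001, 0.654, 0.757, 0.001]
contact_force: [0.0, -0.2, 0.5]
gripper_width: 0.167
grasp_force: 59.0
```

```bash
python3 go.py 582 263.6 63.5 98.4
python3 - <<'E'
from h import *
f=grab('scene')
h=lambda q:(lambda c:(round(f['cx']+f['f']*c[0]/c[2],1),round(f['cy']+f['f']*c[1]/c[2],1)))(f['view'][:3]@np.append(q,1))
t=manip.state()['tool_pos']; print('term px',h([.5815,.2634,.046]),'expected tip px',h(t-[0,0,.0475]))
cv2.imwrite('pics/c11.png',cv2.resize(f['pixels'][150:220,225:315],None,fx=8,fy=8,interpolation=cv2.INTER_CUBIC))
E
```

```text
t 31.9 pos [583.3 263.5 111.1] phi 98.38 w 14.2 F [ 0.  -0.2  0.5] j [ 0.31  0.18  1.68 -0.    1.28  0.16]
turn units [ 0.021  0.003 -0.003] shift units (final frame) [ 0.002 -0.01   0.396] (start frame) [ 0.002 -0.011  0.396] up mm -47.6
term px (np.float64(273.9), np.float64(194.6)) expected tip px (np.float64(274.0), np.float64(190.7))
```

View pics/c11.png

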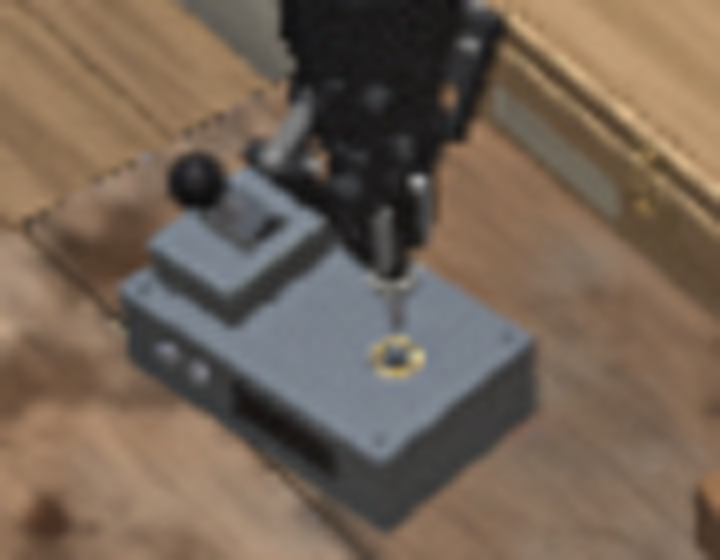

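The tip at (397,325) lines up over the brass rim at (397,356). I insert it.

move_arm --plan '[[[0.002,-0.008,0.05,0.021,0,0,1],[0,0,0.05,0,0,0,1],[0,0,0.05,0,0,0,1],[0,0,0.05,0,0,0,1],[0,0,0.05,0,0,0,1],[0,0,0.05,0,0,0,1],[0,0,0.05,0,0,0,1],[0,0,0.03,0,0,0,1],[0,0,0.01,0,0,0,1],[0,0,0,0,0,0,1]]]'

```text
time: 33.2
tool_pos: [0.5818, 0.2638, 0.0638]
tool_rot: [0.0, 0.653, 0.757, -0.0]
contact_force: [-0.5, -0.1, -0.6]
gripper_width: 0.174
grasp_force: 59.3
```

```bash
python3 go.py 582 263.6 63.5 98.4
```

```text
t 33.2 pos [581.8 263.8  63.8] phi 98.4 w 14.8 F [-0.5 -0.1 -0.6] j [ 0.31  0.24  1.7  -0.    1.2   0.16]
turn units [-0.004  0.004  0.   ] shift units (final frame) [-0.002  0.001  0.002] (start frame) [-0.002  0.001  0.002] up mm -0.3
```

move_arm --plan '[[[0,0,0.008,0,0,0,1],[0,0,0.008,0,0,0,1],[0,0,0,0,0,0,1],[0,0,0,0,0,0,1],[0,0,0,0,0,0,1],[0,0,0,0,0,0,1],[0,0,0,0,0,0,1],[0,0,0,0,0,0,1],[0,0,0,0,0,0,1],[0,0,0,0,0,0,1]]]'

```text
time: 34.45
tool_pos: [0.582, 0.2639, 0.0636]
tool_rot: [0.0, 0.653, 0.757, -0.001]
contact_force: [-3.6, -1.3, 8.5]
gripper_width: 0.172
grasp_force: 60.0
```

Contact at 8.5 N with the TCP at 63.6 mm, so the collar is seated. I release and go up.

move_arm --plan '[[[0,0,-0.012,0,0,0,1],[0,0,0,0,0,0,0.4],[0,0,0,0,0,0,0.4],[0,0,0,0,0,0,0.4],[0,0,0,0,0,0,0.4],[0,0,-0.2,0,0,0,0.4],[0,0,-0.35,0,0,0,0.4],[0,0,-0.4,0,0,0,1],[0,0,0,0,0,0,1],[0,0,0,0,0,0,1]]]'

```text
time: 35.7
tool_pos: [0.5815, 0.2637, 0.1767]
tool_rot: [-0.0, 0.653, 0.757, -0.001]
contact_force: [-1.1, 0.2, 0.2]
gripper_width: 0.005
grasp_force: 0.0
```

```bash
python3 go.py 505 340.5 170 98.4
python3 - <<'E'
from h import *
f=grab('scene'); s=f['pixels'][150:220,225:315]
a=cv2.resize(s,None,fx=6,fy=6,interpolation=cv2.INTER_CUBIC)
cv2.imwrite('pics/c12.png',a)
E
```

```text
t 35.7 pos [581.5 263.7 176.7] phi 98.4 w 0.4 F [-1.1  0.2  0.2] j [ 0.31  0.12  1.63 -0.    1.39  0.16]
turn units [-0.01   0.005  0.   ] shift units (final frame) [ 0.726 -0.538  0.056] (start frame) [ 0.726 -0.537  0.056] up mm -6.7
```

View pics/c12.png

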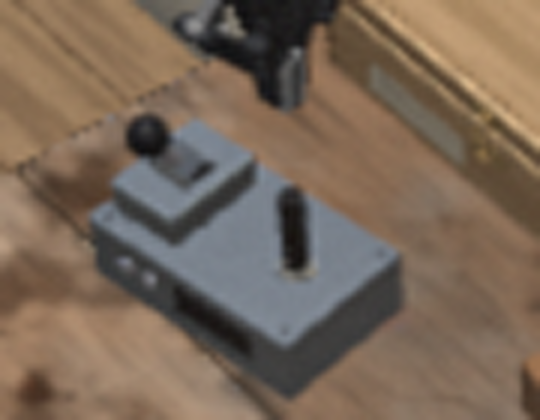

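The probe stands home on the tester, with its collar at (297,268) in the crop. I move in front of the toggle and check the plates before flipping it.

move_arm --plan '[[[0.37,-0.28,0,0,0,0,1],[0.37,-0.28,0,0,0,0,1],[0,0,0,0,0,0,1],[0,0,0,0,0,0,1],[0,0,0,0,0,0,1],[0,0,0,0,0,0,1],[0,0,0,0,0,0,1],[0,0,0,0,0,0,1],[0,0,0,0,0,0,1],[0,0,0,0,0,0,1]]]'

```text
time: 37.0
tool_pos: [0.5023, 0.3419, 0.1772]
tool_rot: [-0.0, 0.653, 0.757, -0.001]
contact_force: [-0.2, -1.0, 0.1]
gripper_width: -0.001
grasp_force: 0.0
```

```bash
python3 go.py 500 339.5 105 98.4
python3 - <<'E'
from h import *
f=grab('top'); im=f['pixels'].astype(int); p=xyz(f)
# stage frame from pads measured earlier
c=np.array([.50555,.0143]); a=np.radians(8.4); ex=np.array([np.cos(a),np.sin(a)]); ey=np.array([-np.sin(a),np.cos(a)])
# rectify tops at z=24mm around each pad: 4 px/mm
def rect(z,S=4,w=60,h=280):
    V,U=np.mgrid[0:h*S,0:w*S]; X=(U/S-w/2)/1e3; Y=(V/S-h/2)/1e3
    W=np.stack([c[0]+X*ex[0]+Y*ey[0],c[1]+X*ex[1]+Y*ey[1],np.full(X.shape,z)],-1)@f['view'][:3,:3].T+f['view'][:3,3]
    return cv2.remap(f['pixels'],(W[...,0]/W[...,2]*f['f']+f['cx']).astype(np.float32),(W[...,1]/W[...,2]*f['f']+f['cy']).astype(np.float32),cv2.INTER_CUBIC)
a24=rect(.024);a19=rect(.0195)
cv2.imwrite('pics/c13.png',cv2.resize(np.vstack([np.rot90(a24),np.rot90(a19)]),(800,343)))
q=p[(p[...,2]>.019)&(p[...,2]<.03)&(abs((p[...,:2]-c)@ey)<.15)&(abs((p[...,:2]-c)@ex)<.04)]
# colour profile along y (mean |x|<15mm): plates warm white, rods violet -> b-r
for n,r in(('24',a24),('19.5',a19)):
    m=cv2.GaussianBlur(r[:,60:180].astype(np.float32).mean(1),(1,9),0); s=m[:,0]-m[:,2]
    print(n,[(int(i/4-140),int(s[i])) for i in range(60,1060,8)])
E
```

```text
t 37.0 pos [502.3 341.9 177.2] phi 98.4 w -0.0 F [-0.2 -1.   0.1] j [ 0.48  0.05  1.71 -0.    1.39  0.33]
turn units [-0.007  0.005  0.   ] shift units (final frame) [-0.017 -0.022  0.601] (start frame) [-0.016 -0.021  0.601] up mm -72.2
24 [(-125, 11), (-123, 11), (-121, 12), (-119, 16), (-117, 21), (-115, 22), (-113, 13), (-111, 0), (-109, -2), (-107, 3), (-105, 7), (-103, 7), (-101, 7), (-99, 7), (-97, 6), (-95, 7), (-93, 7), (-91, 7), (-89, 7), (-87, 7), (-85, 7), (-83, 7), (-81, 7), (-79, 7), (-77, 7), (-75, 7), (-73, 7), (-71, 7), (-69, 5), (-67, -1), (-65, 0), (-63, 11), (-61, 15), (-59, 19), (-57, 20), (-55, 12), (-53, 0), (-51, -2), (-49, 4), (-47, 7), (-45, 7), (-43, 6), (-41, 7), (-39, 6), (-37, 7), (-35, 7), (-33, 7), (-31, 6), (-29, 6), (-27, 7), (-25, 7), (-23, 6), (-21, 6), (-19, 7), (-17, 6), (-15, 7), (-13, 6), (-11, 5), (-9, 0), (-7, 3), (-5, 10), (-3, 12), (-1, 17), (1, 17), (3, 9), (5, -1), (7, -4), (9, 3), (11, 7), (13, 7), (15, 7), (17, 6), (19, 6), (21, 6), (23, 7), (25, 6), (27, 6), (29, 6), (31, 6), (33, 7), (35, 7), (37, 6), (39, 6), (41, 6), (43, 6), (45, 7
[... 943 characters left out ...]
), (-21, 6), (-19, 7), (-17, 6), (-15, 6), (-13, 6), (-11, 5), (-9, 0), (-7, 3), (-5, 10), (-3, 12), (-1, 17), (1, 17), (3, 9), (5, -1), (7, -4), (9, 3), (11, 7), (13, 7), (15, 7), (17, 6), (19, 6), (21, 6), (23, 7), (25, 6), (27, 6), (29, 6), (31, 6), (33, 6), (35, 7), (37, 6), (39, 6), (41, 6), (43, 6), (45, 7), (47, 4), (49, 0), (51, 2), (53, 10), (55, 13), (57, 18), (59, 18), (61, 16), (63, 13), (65, 10), (67, 3), (69, -2), (71, -1), (73, -1), (75, -1), (77, 0), (79, 0), (81, -1), (83, -1), (85, 0), (87, 0), (89, 0), (91, 0), (93, 0), (95, 0), (97, 0), (99, 0), (101, 0), (103, 0), (105, 4), (107, 10), (109, 15), (111, 14), (113, 14), (115, 21), (117, 22), (119, 17), (121, 12), (123, 12)]
```

View pics/c13.png

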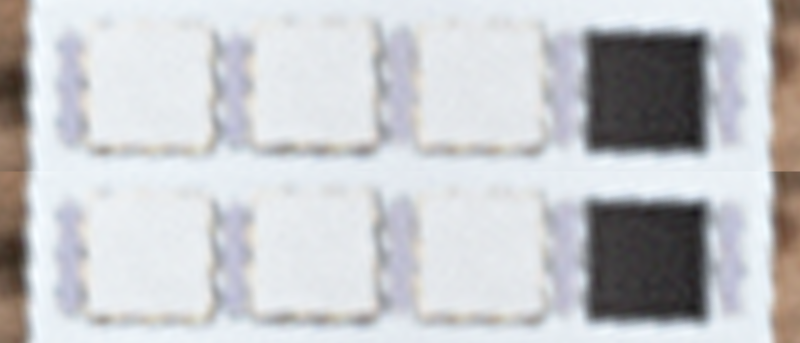

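The plates sit within about 1.3 mm of their pad centres and clear of the rods. In the crop the plates are at x=150, 315 and 480. Now the toggle.

move_arm --plan '[[[-0.017,-0.022,0.3,0,0,0,1],[0,0,0.3,0,0,0,1],[0,0,0.043,0,0,0,1],[0,0,0,0,0,0,1],[0,0.1,0,0,0,0,1],[0,0.1,0,0,0,0,1],[0,0.1,0,0,0,0,1],[0,0.1,0,0,0,0,1],[0,0.1,0,0,0,0,1],[0,0,0,0,0,0,1]]]'

```text
time: 38.3
tool_pos: [0.5604, 0.348, 0.0996]
tool_rot: [0.0, 0.654, 0.757, -0.0]
contact_force: [-0.5, 0.4, 1.1]
gripper_width: 0.001
grasp_force: 0.0
```

```bash
cat > ball.py <<'E'
from h import *
f=grab('top'); p=xyz(f); z=p[...,2]; im=f['pixels']
m=(z>.105)&(z<.135)&(im.max(2)<110); m[:,:125]=0; m[:,185:]=0; m[:200]=0; m[270:]=0
print('ball?',m.sum(),p[m].mean(0) if m.sum() else '')
f=grab('scene'); p=xyz(f); z=p[...,2]; m=(z>.1)&(z<.135)&(f['pixels'].max(2)<90)&(p[...,0]>.5)&(p[...,0]<.63)&(abs(p[...,1]-.348)<.03)
print('scene',m.sum(),p[m].mean(0) if m.sum() else '')
E
python3 go.py 565 349 100 98.4; python3 ball.py
```

```text
t 38.3 pos [560.4 348.   99.6] phi 98.37 w 0.1 F [-0.5  0.4  1.1] j [ 0.44  0.24  1.63 -0.    1.27  0.3 ]
turn units [-0.003  0.006 -0.004] shift units (final frame) [ 0.002  0.039 -0.003] (start frame) [ 0.002  0.039 -0.003] up mm 0.4
ball? 6 [0.58818614 0.34188106 0.11565822]
scene 77 [0.56800251 0.34190594 0.11936897]
```

Still being pushed. I go on in small steps until it reaches the stop.

move_arm --plan '[[[0,0.04,0,0,0,0,1],[0,0.04,0,0,0,0,1],[0,0.02,0,0,0,0,1],[0,0,0,0,0,0,1],[0,0,0,0,0,0,1],[0,0,0,0,0,0,1],[0,0,0,0,0,0,1],[0,0,0,0,0,0,1],[0,0,0,0,0,0,1],[0,0,0,0,0,0,1]]]'

```text
time: 39.65
tool_pos: [0.5664, 0.3492, 0.099]
tool_rot: [-0.004, 0.653, 0.757, -0.006]
contact_force: [-16.3, -3.0, 7.2]
gripper_width: -0.004
grasp_force: 8.3
```

16 N of resistance, so it is at the stop. I back away and up.

move_arm --plan '[[[0,-0.2,0,0,0,0,1],[0,-0.4,0,0,0,0,1],[0,-0.3,0,0,0,0,1],[0,0,-0.4,0,0,0,1],[0,0,-0.4,0,0,0,1],[-0.4,0,0,0,0,0,1],[-0.4,0,0,0,0,0,1],[-0.4,0,0,0,0,0,1],[-0.4,0,0,0,0,0,1],[-0.4,0,0,0,0,0,1]]]'

```text
time: 40.9
tool_pos: [0.4999, 0.0952, 0.1967]
tool_rot: [0.001, 0.653, 0.757, -0.0]
contact_force: [-0.2, -0.2, -0.3]
gripper_width: 0.002
grasp_force: 0.0
```

```bash
python3 go.py 460 100 200 98.4; python3 ball.py
python3 - <<'E'
from h import *
f=grab('top'); cv2.imwrite('pics/c14.png',f['pixels'])
E
```

```text
t 40.9 pos [499.9  95.2 196.7] phi 98.41 w 0.1 F [-0.2 -0.2 -0.3] j [ 0.04 -0.21  1.92 -0.    1.43 -0.1 ]
turn units [0.003 0.008 0.001] shift units (final frame) [ 0.088 -0.323 -0.028] (start frame) [ 0.088 -0.323 -0.028] up mm 3.3
ball? 101 [0.58934636 0.35192289 0.12035241]
scene 0
```

View pics/c14.png

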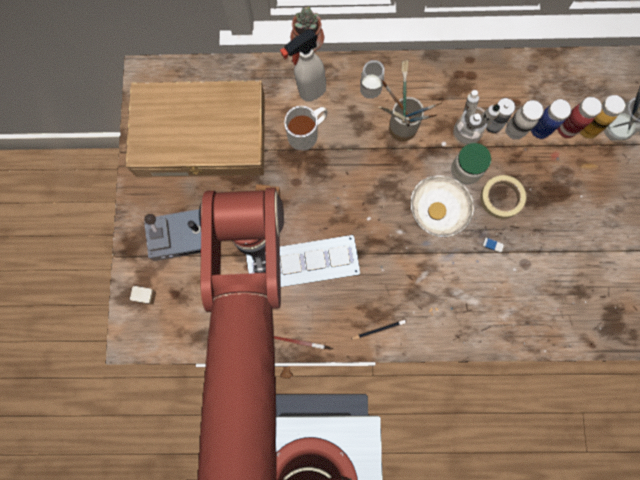

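The toggle ball is now behind its hinge at (152,220). The plates are at (291,261), (316,259) and (342,257), the disc is in the bowl at (437,211), and no other plate is on the bench.

```bash
python3 -c "
from plant import manip; print(manip.job_done())"
```

```text
the job is handed in; nothing more can be done
None
```

I put the disc in the bowl, laid the three plates on pads 1–3 (about 1 mm off centre, clear of the rods), pushed the probe fully home, then flipped the toggle to its stop and handed the job in at about 41 s.

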